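Unclamp a sample tube and show it to the inspection camera

ROBOT

A 6-joint arm with a two-finger parallel gripper is mounted at the origin on the work surface; the furniture and walls round the work are solid. World frame = base frame: x ahead of the robot, y to its left, z up, the work surface at z = 0. Lengths are in m, angles in rad, forces in N, time in s.
With the tool pointing down it reaches from about 0.35 to 0.975 m from the base axis. Payload 17.4 kg.
Tool frame: the origin (TCP) lies on the centre line of the jaws, within the pads' length; the fingertips stand 8 mm ahead of it and the grasp point (between the pads) lies 11 mm behind it; z points along the fingers, x is the direction in which the jaws open and shut, and the axes are right-handed (so a half turn about z gives the same grasp; the last joint's range is limited). The gripper opens to 85 mm and grips with 20 to 120 N. Pads are 22 mm wide; open, the fingers measure 114 mm over their backs; the gripper's body (76 mm by 85 mm) begins 54 mm behind the grasp point. The pads swing forward as they close: fully open they stand 13 mm farther back than shut.
Start: joints at [-1.373, 0.116, 1.442, -0, 1.584, -0.038], TCP at [0.158, -0.656, 0.239] pointing down, gripper open.
Joint ranges: [-2.83, 2.83], [-0.83, 2.19], [0.07, 2.5], [-1.14, 4.28], [0.01, 3], [-2.97, 2.97]. Speed limits (rad/s): [1.89, 1.89, 2.22, 3.14, 3.14, 3.14].

INTERFACE

Orientations are given as a unit quaternion [w, x, y, z].
In Python, from station import r gives the robot as it stands.
- The arm moves only by the tool play_rows, never from a script. Its argument "plan" is a list of rows, each a list of 3 entries, a list of its own where there are three numbers: the shift along the tool's x, y, z in mm, then the turn, a rotation vector about the tool's x, y, z in degrees, then the finger opening in mm, from 0 to 85.4. A call has 1 to 5 rows; each row shifts and turns the pose as measured when the row begins, along the tool's axes as they then stand; what a row does not reach is not made up. A row lasts 1/10 s, in which the tool goes at most 50 mm and 8.59 degrees, less where a joint would pass 70% of its speed; a pose out of reach is approached as far as the arm can. A call with a gripper value outside its range is refused whole. The fingers move at their own pace and stop on an object; "squeeze" is the grip in N (left out, the last holds). Time passes only in rows, so rows that do not move let the fingers close. It gives the time, the measured TCP pose, the force and the opening at its end, in the units of the state.
- r.sense(): the state, without advancing time (a new reading comes with each control period).
- r.get_image(name): name is "scene" or "side" or "wrist"; returns (picture, depth): 384x512x3 uint8, red, green, blue; 384x512 float32, m along the optical axis (not along the pixel's ray), 0 where there is no reading.
- r.get_calibration(name): a dict with "mtx" (3x3 intrinsics, pixels), "R" (3x3) and "t" (3): a world point X has camera coordinates R X + t; the wrist camera has in their place "hand_eye" (4x4, takes a point from camera to tool coordinates, whose origin is the TCP and whose axes are the tool frame's). Camera axes: x right, y down, z forward; pixel columns grow to the right and rows downward; lengths in m; the calibration is good to about 2 mm. The wrist camera is an equidistant fisheye: a pixel r from the principal point sees the ray r / f radians off the axis. A picture is of the moment at which its call begins: read the wrist's pose just before it. get_calibration takes no time and is no camera call.
- r.finish_job(): hands the job in, once; it reports no verdict.
The state is a dict: "time": time; "joints": joint angles; "qvel": joint speeds; "joint_torque": joint torques, N m; "position": TCP position; "orientation": TCP orientation; "ft_force": force on the tool from outside, world axes, zero at the start; "wrist_torque": the same for the moment, N m; "width": opening from 0.0 (shut) to 1.0 (fully open).
Only numpy, scipy, OpenCV 4.12 (cv2) and the standard library are available. Lean on these libraries where they do the work, as an engineer would, in place of code of your own. Each camera call takes 0.05 s, during which the arm holds its last target.

TASK

Turn the knob of the tube block clockwise until it clicks past its detent and the clamp bar stands open, then take the screw-capped tube out of the block and hold it up to the inspection camera: cap up, its middle on the lens axis 120 mm in front of the lens, and leaning like the camera so that it stands square to the line of sight (top tipped away from the camera). Finish while still holding it there, still and touching nothing but the gripper; leave the clamp open, the two open tubes in the block and the things standing around undisturbed.

Things in the scene. Friction and masses are not known exactly. Their poses are not given: they have to be found in the camera images.
- tube_block: Fixed aluminium block, 56 (x) x 210 (y) x 55 (z) mm, origin at the centre of its underside. Three round sockets in a row along its y, at y = -10, +30, +70 mm, 18 mm wide, floor 10 mm above the origin; the three tubes stand in them in any order, tops 110 mm above the bench. At y = -85 mm a post carries the turning clamp (knob and bar).
- clamp (a joint): Turn of the clamp, rad: 0 = shut, its steel bar (16 wide, 8 mm thick, 180 mm out from the pivot, underside 116 mm above the bench) lies along the block's +y, 6 mm over all the tubes; grows clockwise seen from above to the stop at 1.4, bar about along the block's +x. Turns lightly to 0.65; there a sprung ball detent needs about 0.1 N m; past 1.0 it snaps on and rests open at 1.33 or more.
- clamp_grip (a point): Centre of the knob's grip, on the turning axis, 146 mm above the bench; turns with the clamp: z up, y along the bar. The grip is an upright black flat fin on the pivot, 14 mm thick (point's x), 42 mm long (y), from 125 to 160 mm above the bench; below 125 mm lie a round hub 34 mm in diameter and the bar.
- sample_tube: The screw-capped sample tube, loose, 25 g: clear tube 16 mm in diameter with a tapered foot, white ribbed cap 22 mm in diameter from 78 to 100 mm above the foot; 100 mm long in all. Origin at the centre of its foot, z along the tube to the cap. The only one of the three tubes with a cap. Its foot sits 45 mm deep in the block.
- tube_middle (a point): The middle of the capped tube, on its axis, 50 mm above its foot; axes as the tube's.
- open_tube_a: Bystander: open glass test tube, 18 mm in diameter, 100 mm long, standing in the block. Origin at its foot.
- open_tube_b: Bystander: a second open glass test tube like the first, in the block.
- camera_stand: Fixed steel stand of the inspection camera: base plate 110 x 120 x 12 mm and a post 16 mm in diameter, 357 mm high; origin under the post; the camera looks towards its -x. Plate reaches from x = -45 to +65 mm.
- camera_head: The inspection camera, fixed on its stand: grey 50 x 48 x 48 mm housing, black lens barrel 40 mm in diameter, 30 mm long. Origin at the centre of the lens front, 271 mm above the bench. It looks along its own -x, 25 degrees below level; its z is square to that, tipped 25 degrees from upright, away from the post: the tube's z must point along this z.
- view_point (a point): The point on the lens axis 120 mm in front of the lens, about 220 mm above the bench; axes as the camera head's. The tube's middle must be here.
- beaker: Bystander: small loose glass beaker, 57 mm in diameter, 71 mm high; origin under its centre.
- dropper_bottle: Bystander: small loose amber dropper bottle, 38 mm in diameter, 107 mm high; origin under its centre.

How it is judged:
On the way, in this order (a step that is already met when the one before it is completed fails the run):
1. the clamp is turned past its detent and open (value of joint clamp above 1.2 rad), for 0.2 s.
2. the capped tube is lifted clear of the block in the fingers (height (world z) of sample_tube above 0.075 m and contact force between the fingers and sample_tube above 0.5 N), for 0.2 s.
At the end, for the whole second after the job is handed in: Capped tube held in the gripper only, cap up, middle within 20 mm of the view point, axis within 0.2 rad of the camera's z, under 0.03 m/s; clamp over 1.2 rad; open tubes upright in the block (0.25 rad); they, beaker and dropper bottle within 30 mm of their start (distance between tube_middle and view_point below 0.02 m and angle between the z axis of sample_tube and the z axis of camera_head, either way round below 0.2 rad and angle between sample_tube's own z axis and vertical below 0.8 rad and contact force between the fingers and sample_tube above 0.5 N and contact force between sample_tube and tube_block below 0.1 N and contact force between sample_tube and camera_stand below 0.1 N and linear speed of sample_tube below 0.03 m/s and value of joint clamp above 1.2 rad and distance of each of open_tube_a, open_tube_b, beaker, dropper_bottle from where it was at the start of the episode below 0.03 m and angle between each of open_tube_a, open_tube_b's own z axis and vertical below 0.25 rad); the arm keeps its last pose, push and grip.
It fails at once if a bystander is knocked away or an open tube pulled out (moved over 40 mm) (distance of any of open_tube_a, open_tube_b, beaker, dropper_bottle from where it was at the start of the episode above 0.04 m).
It also fails if it takes over 51 s, if anything falls off the work surface, if the arm or the gripper's body presses on something with over 40 N, if the wrist force passes 120 N, or if a joint passes its speed limit or range.

## Working session

There is one attempt and no reset: what is moved stays moved. The work goes in short steps, Python scripts to look and compute and a tool call to move; the robot and the scene stay as the last step left them, time stands still between calls to the robot, and variables do not carry over. Pictures are saved under pics/ and viewed, and the job is handed in when it is done.

Besides the shell and the picture viewer there is one more tool, called as name(argument=value, ...), one argument or row to a line, values as JSON. play_rows: Moves the arm, as the interface text tells. Its arguments: {"type":"object","properties":{"plan":{"type":"array","items":{"type":"array"}},"squeeze":{"type":"number"}},"required":["plan"]}

```bash
ls; mkdir -p pics
python3 - <<'E'
from station import r
import cv2,numpy as np
print(r.sense())
for n in ["scene","side","wrist"]:
    im,d=r.get_image(n); cv2.imwrite(f"pics/a_{n}.png",im[:,:,::-1]); np.save(f"a_{n}.npy",d); np.save(f"a_{n}_im.npy",im)
    print(n,r.get_calibration(n))
E
```

```text
pics
{'time': 0.0, 'joints': array([-1.37278915e+00,  1.16477627e-01,  1.44227869e+00,  1.54163794e-05,
        1.58400721e+00, -3.77817923e-02]), 'qvel': array([ 3.02019512e-04, -1.61585133e-04, -1.92693597e-05, -7.52744573e-04,
       -4.42458438e-05, -1.86994491e-03]), 'joint_torque': array([ 1.88750244e-03, -7.31989288e+01, -6.32480836e+01,  3.89916886e-05,
        6.41701175e-03, -5.65973039e-05]), 'position': array([ 0.1576572 , -0.65613588,  0.23855947]), 'orientation': array([-3.85378845e-04,  7.85369329e-01, -6.19027200e-01, -4.40770632e-04]), 'ft_force': array([-0.39052493, -0.4538746 , -0.4145376 ]), 'wrist_torque': array([ 0.03732667, -0.00181497,  0.00201749]), 'width': 1.0035801541561984}
scene {'mtx': array([[388.21288213,   0.        , 249.72823404],
       [  0.        , 388.21288213, 196.50320229],
       [  0.        ,   0.        ,   1.        ]]), 'R': array([[-0.73157189, -0.68153636, -0.01762839],
       [-0.49155389,  0.5452061 , -0.67906191],
       [ 0.47241649, -0.4881173 , -0.73386931]]), 't': array([0.36558924, 0.44602188, 0.87034966])}
side {'mtx': array
[... 176 characters left out ...]
-0.13589111,  0.01908573],
       [-0.05879926, -0.54597827, -0.83573343],
       [ 0.12398914,  0.8267051 , -0.54880358]]), 't': array([-0.59515992,  0.12666087,  1.08112477])}
wrist {'mtx': array([[297.31863964,   0.        , 251.97116059],
       [  0.        , 297.31863964, 192.46535301],
       [  0.        ,   0.        ,   1.        ]]), 'hand_eye': array([[ 9.99999660e-01, -4.04604868e-04, -7.18049417e-04,
        -5.65771490e-04],
       [ 5.90141664e-04,  9.59674754e-01,  2.81112110e-01,
        -7.17711160e-02],
       [ 5.75354569e-04, -2.81112438e-01,  9.59674667e-01,
        -1.34274066e-01],
       [ 0.00000000e+00,  0.00000000e+00,  0.00000000e+00,
         1.00000000e+00]])}
```

View pics/a_scene.png

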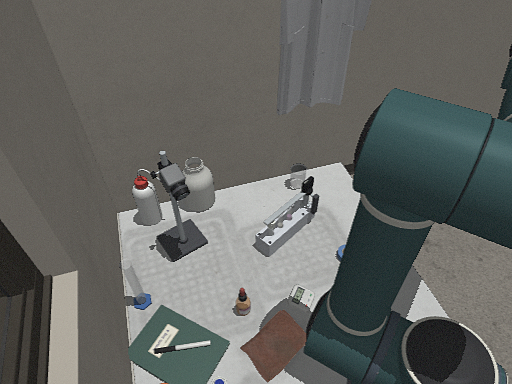

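View pics/a_side.png

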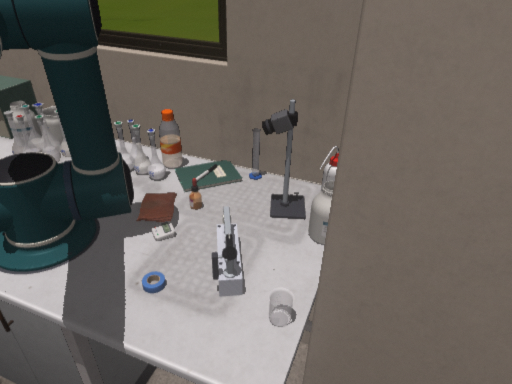

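View pics/a_wrist.png

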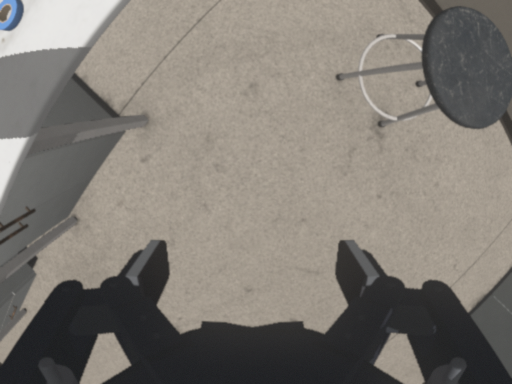

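The side view shows the block at about (228,260), knob near (230,250), camera stand at (288,207) with the head at (283,122), the beaker at (281,307) and the dropper at (195,195). The scene view shows the block around (285,225), with the knob at (308,187). I'll enlarge both.

Run:
```python
import cv2,numpy as np
for n,(x0,y0,x1,y1) in {"scene":(130,140,340,270),"side":(170,90,320,340)}.items():
    im=cv2.imread(f"pics/a_{n}.png")[y0:y1,x0:x1]
    s=min(800/(x1-x0),600/(y1-y0)); s=int(s*10)/10
    cv2.imwrite(f"pics/b_{n}.png",cv2.resize(im,None,fx=s,fy=s,interpolation=cv2.INTER_CUBIC)); print(n,s)
cv2.imwrite("pics/b_side2.png",cv2.resize(cv2.imread("pics/a_side.png")[195:300,195:265],None,fx=5.5,fy=5.5,interpolation=cv2.INTER_CUBIC))
```

```text
scene 3.8
side 2.4
```

View pics/b_scene.png

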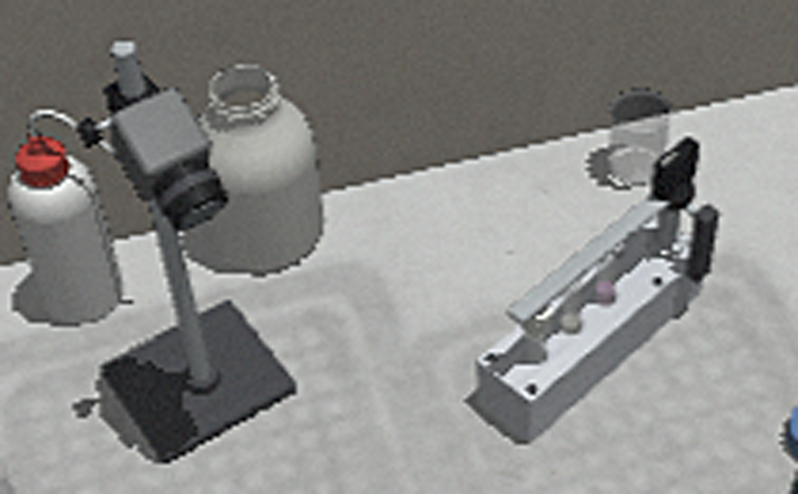

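View pics/b_side2.png

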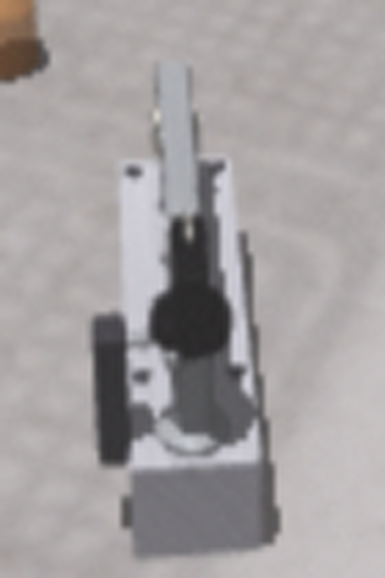

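View pics/b_side.png

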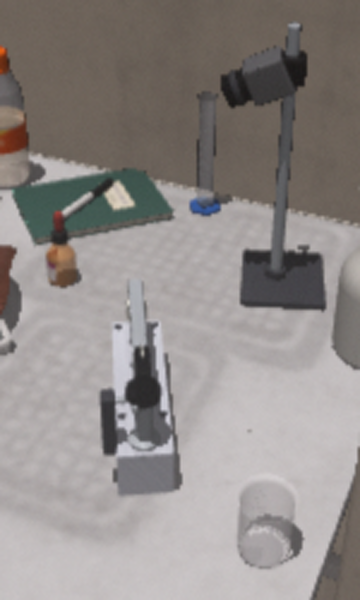

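```bash
cat > h.py <<'E'
import numpy as np,cv2
from scipy.spatial.transform import Rotation as Ro
from station import r
def cloud(n,d):
    c=r.get_calibration(n);K=c["mtx"]
    v,u=np.mgrid[:384,:512]
    P=np.stack([(u-K[0,2])/K[0,0]*d,(v-K[1,2])/K[1,1]*d,d],-1)
    return (P-c["t"])@c["R"]
def proj(n,X):
    c=r.get_calibration(n);K=c["mtx"];p=np.atleast_2d(X)@c["R"].T+c["t"];p=p@K.T
    return p[:,:2]/p[:,2:]
def ray(n,uv,z):
    c=r.get_calibration(n);K=c["mtx"]
    o=-c["R"].T@c["t"];d=c["R"].T@np.linalg.inv(K)@np.array([uv[0],uv[1],1.])
    return o+d*(z-o[2])/d[2]
E
python3 - <<'E'
from h import *
for n in ["scene","side"]:
    d=np.load(f"a_{n}.npy");im=np.load(f"a_{n}_im.npy");W=cloud(n,d)
    np.save(f"W_{n}.npy",W)
    ok=(d>0)
    t=ok&(abs(W[...,2])<.01)&(im.min(-1)>120); print(n,"table z",np.median(W[...,2][t]))
    def rep(name,u0,v0,u1,v1,z0,z1):
        m=np.zeros_like(ok);m[v0:v1,u0:u1]=1
        m&=ok&(W[...,2]>z0)&(W[...,2]<z1)
        p=W[m]
        if len(p)<4: print(name,len(p));return
        rc=cv2.minAreaRect((p[:,:2]*1000).astype(np.float32))
        print(name,len(p),"mean",p.mean(0).round(4),"rect",np.round(rc[0],1),np.round(rc[1],1),round(rc[2],1),cv2.boxPoints(rc).round().tolist())
    b=(240,165,330,260) if n=="scene" else (205,200,250,300)
    rep("blocktop",*b,.050,.060); rep("bartop",*b,.119,.130); rep("fin",*b,.14,.17); rep("fintop",*b,.153,.168)
    b=(283,155,325,195) if n=="scene" else (260,285,300,330)
    rep("beaker",*b,.02,.08)
    b=(230,280,258,318) if n=="scene" else (185,175,206,212)
    rep("dropper",*b,.02,.12)
    b=(150,150,215,262) if n=="scene" else (255,95,310,220)
    rep("plate",*b,.007,.017); rep("head",*b,.22,.34); rep("posttop",*b,.345,.37)
E
```

```text
scene table z -0.0016921795579379769
blocktop 875 mean [ 0.5266 -0.1809  0.0537] rect [ 569.7 -222.1] [214.4 328.4] 53.2 [[374.0, -210.0], [637.0, -406.0], [765.0, -235.0], [503.0, -38.0]]
bartop 278 mean [ 0.5057 -0.1668  0.1222] rect [ 503.9 -172.6] [195.9  39.2] 78.2 [[465.0, -264.0], [503.0, -272.0], [543.0, -81.0], [505.0, -73.0]]
fin 90 mean [ 0.5027 -0.2511  0.1531] rect [ 504.4 -253.3] [41.5 14.6] 86.6 [[496.0, -274.0], [510.0, -274.0], [513.0, -233.0], [498.0, -232.0]]
fintop 56 mean [ 0.5039 -0.2537  0.157 ] rect [ 504.7 -253.3] [41.5 13.9] 86.4 [[496.0, -274.0], [510.0, -274.0], [513.0, -233.0], [499.0, -232.0]]
beaker 302 mean [ 0.6088 -0.3531  0.047 ] rect [ 609.3 -353.8] [55.4 55.5] 69.2 [[574.0, -370.0], [625.0, -390.0], [645.0, -338.0], [593.0, -318.0]]
dropper 262 mean [0.419  0.112  0.0563] rect [421.  110.9] [38.1 29.1] 41.3 [[397.0, 109.0], [416.0, 87.0], [445.0, 113.0], [426.0, 134.0]]
plate 1119 mean [0.7214 0.0645 0.0106] rect [774.1  22.2] [187.8 297.7] 39.3 [[607.0, 78.0], [796.0, -152.0], [941.0, -33.0], [752.0, 197.0]]
head 877 mean [0.6682 0.0843 0.3027] r
[... 868 characters left out ...]
r 702 mean [ 0.6088 -0.3565  0.0471] rect [ 608.8 -356.6] [53.7 55.2] 28.6 [[572.0, -345.0], [599.0, -394.0], [646.0, -368.0], [619.0, -319.0]]
dropper 237 mean [0.4261 0.1055 0.0517] rect [432.2 171.5] [180.6  37.6] 84.0 [[404.0, 84.0], [441.0, 80.0], [460.0, 259.0], [423.0, 263.0]]
plate 792 mean [0.7177 0.0873 0.0109] rect [704.5 150.5] [285.4 192.7] 72.3 [[569.0, 44.0], [753.0, -15.0], [840.0, 257.0], [656.0, 316.0]]
head 1768 mean [0.7063 0.181  0.2766] rect [674.8 176.4] [245.7 193.6] 63.1 [[533.0, 111.0], [706.0, 23.0], [817.0, 242.0], [644.0, 330.0]]
posttop 28 mean [0.706  0.0642 0.3523] rect [706.8  65.7] [15.2 12.4] 62.4 [[698.0, 62.0], [709.0, 56.0], [716.0, 70.0], [705.0, 75.0]]
```

```bash
cat >> h.py <<'E'
def pose(s=None):
    s=s or r.sense();q=s["orientation"];return np.array(s["position"]),Ro.from_quat([q[1],q[2],q[3],q[0]])
def rows(tp,tR,N=None,vmax=48,amax=8.4,p=None,R=None):
    if p is None: p,R=pose()
    dv=(R.inv()*tR).as_rotvec();dist=np.linalg.norm(tp-p)*1e3;a=np.degrees(np.linalg.norm(dv))
    n=N or max(1,int(np.ceil(max(dist/vmax,a/amax))))
    print("n",n,"dist %.1f ang %.1f"%(dist,a))
    for i in range(n):
        Ri=R*Ro.from_rotvec(dv*i/n)
        print([np.round(Ri.inv().apply((tp-p)/n)*1e3,1).tolist(),np.round(np.degrees(dv/n),2).tolist()])
def down(az):
    a=np.radians(az);x=np.array([np.cos(a),np.sin(a),0]);z=np.array([0,0,-1.]);return Ro.from_matrix(np.stack([x,np.cross(z,x),z],1))
E
python3 - <<'E'
from h import *
for n in ["scene","side"]:
    W=np.load(f"W_{n}.npy");im=np.load(f"a_{n}_im.npy").astype(int);d=np.load(f"a_{n}.npy")
    near=(d>0)&(abs(W[...,0]-.50)<.07)&(W[...,1]>-.3)&(W[...,1]<-.05)
    m=near&(im.max(-1)<70)&(W[...,0]<.485)&(W[...,2]>.01);p=W[m]
    print(n,"black side",len(p),p.min(0).round(3),p.max(0).round(3),p.mean(0).round(3))
    # block top only bright
    m=near&(abs(W[...,2]-.0545)<.003)&(W[...,0]>.472)
    p=W[m];rc=cv2.minAreaRect((p[:,:2]*1000).astype(np.float32));print("top",rc)
    c=(d>0)&(abs(W[...,0]-.67)<.1)&(abs(W[...,1]-.08)<.08)&(W[...,2]>.2)
    blk=c&(im.max(-1)<75);gry=c&(im.min(-1)>=75)
    for nm,m in (("blk",blk),("gry",gry)):
        p=W[m];print(nm,len(p),p.min(0).round(3),p.max(0).round(3),p.mean(0).round(3))
    # plate
    m=(d>0)&(abs(W[...,0]-.71)<.12)&(abs(W[...,1]-.07)<.12)&(abs(W[...,2]-.0105)<.005)&(im.max(-1)<110)
    p=W[m];rc=cv2.minAreaRect((p[:,:2]*1000).astype(np.float32));print("plate",len(p),rc,cv2.boxPoints(rc).round().tolist())
rows(np.array([.505,-.256,.25]),down(-4))
E
```

```text
scene black side 95 [ 0.463 -0.261  0.044] [ 0.483 -0.218  0.118] [ 0.468 -0.248  0.083]
top ((505.9251708984375, -168.61822509765625), (212.12799072265625, 56.86663055419922), 87.14901733398438)
blk 447 [0.624 0.051 0.201] [0.723 0.111 0.353] [0.665 0.089 0.293]
gry 490 [0.627 0.053 0.2  ] [0.718 0.108 0.357] [0.677 0.078 0.313]
plate 1057 ((742.4432373046875, 39.65773010253906), (167.24014282226562, 177.05712890625), 78.00276947021484) [[638.0, -24.0], [812.0, -61.0], [846.0, 103.0], [673.0, 140.0]]
side black side 98 [ 0.466 -0.268  0.046] [ 0.478 -0.262  0.116] [ 0.471 -0.265  0.082]
top ((505.6157531738281, -172.67283630371094), (212.29425048828125, 60.39558029174805), 88.0760498046875)
blk 564 [0.626 0.043 0.201] [0.723 0.091 0.352] [0.677 0.057 0.29 ]
gry 252 [0.649 0.049 0.203] [0.714 0.095 0.357] [0.692 0.065 0.297]
plate 688 ((715.2205810546875, 63.936553955078125), (123.86681365966797, 108.73788452148438), 78.87201690673828) [[650.0, 14.0], [757.0, -7.0], [781.0, 114.0], [674.0, 135.0]]
n 12 dist 530.0 ang 72.5
[[-25.7, -35.9, -0.9], [-0.0, 0.0, -6.04]]
[[-21.7, -38.4, -0.9], [-0.0, 0.0, -6.04]]
[[-17.6, -40.5, -0.9], [-0.0, 0.0, -6.04]]
[[-13.2, -42.1, -0.9], [-0.0, 0.0, -6.04]]
[[-8.7, -43.3, -0.9], [-0.0, 0.0, -6.04]]
[[-4.1, -44.0, -0.9], [-0.0, 0.0, -6.04]]
[[0.5, -44.2, -0.9], [-0.0, 0.0, -6.04]]
[[5.2, -43.9, -0.9], [-0.0, 0.0, -6.04]]
[[9.8, -43.1, -0.9], [-0.0, 0.0, -6.04]]
[[14.3, -41.8, -0.9], [-0.0, 0.0, -6.04]]
[[18.6, -40.1, -0.9], [-0.0, 0.0, -6.04]]
[[22.7, -37.9, -0.9], [-0.0, 0.0, -6.04]]
```

play_rows(
  plan=[
    [[-26,-36,-1],[0,0,-6],85],
    [[-22,-38,-1],[0,0,-6],85],
    [[-18,-40,-1],[0,0,-6],85],
    [[-13,-42,-1],[0,0,-6],85],
    [[-9,-43,-1],[0,0,-6],85],
  ],
)

```text
time: 0.65
position: [0.3009, -0.4856, 0.2408]
orientation: [-0.002, 0.921, -0.39, -0.002]
ft_force: [0.4, -0.2, 0.5]
width: 0.997
```

play_rows(
  plan=[
    [[-4,-44,-1],[0,0,-6],85],
    [[0,-44,-1],[0,0,-6],85],
    [[5,-44,-1],[0,0,-6],85],
    [[10,-43,-1],[0,0,-6],85],
    [[14,-42,-1],[0,0,-6],85],
  ],
)

```text
time: 1.15
position: [0.4466, -0.3081, 0.2461]
orientation: [-0.002, 0.992, -0.127, -0.001]
ft_force: [0.3, -0.8, -0.5]
width: 0.999
```

Run:
```python
from h import *
print(pose()[0]); rows(np.array([.505,-.256,.23]),down(-3.5))
```

```text
[ 0.44664237 -0.30809538  0.24609801]
n 2 dist 79.9 ang 11.1
[[21.7, -32.5, 8.1], [-0.12, 0.07, -5.57]]
[[24.7, -30.3, 8.1], [-0.12, 0.07, -5.57]]
```

play_rows(
  plan=[
    [[22,-33,8],[0,0,-5.6],85],
    [[25,-30,8],[0,0,-5.6],85],
    [[0,0,0],[0,0,0],85],
  ],
)

```text
time: 1.45
position: [0.5097, -0.2492, 0.2299]
orientation: [-0.002, 1.0, -0.022, -0.0]
ft_force: [-1.2, -0.5, -0.2]
width: 0.993
```

Run:
```python
from h import *
p,R=pose();im,d=r.get_image("wrist");cv2.imwrite("pics/c_wrist.png",im[:,:,::-1]);np.savez("c_wrist.npz",im=im,d=d,p=p,q=R.as_quat())
print(p); rows(np.array([.505,-.256,.23]),down(-3.5))
```

```text
[ 0.50969434 -0.24922709  0.22993368]
n 1 dist 6.7 ang 0.9
[[-3.4, 5.7, 0.4], [-0.23, 0.06, 0.83]]
```

View pics/c_wrist.png

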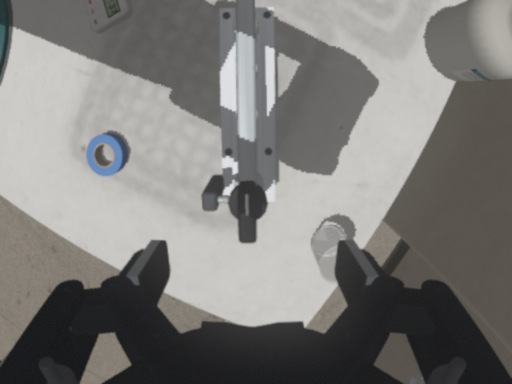

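The wrist view shows the fin end at about (248,240), the hub at (247,201), and the beaker at (330,240).

```bash
cat >> h.py <<'E'
def wcloud(d,p,R):
    c=r.get_calibration("wrist");K=c["mtx"];H=c["hand_eye"]
    v,u=np.mgrid[:384,:512];x=(u-K[0,2])/K[0,0];y=(v-K[1,2])/K[1,1];th=np.hypot(x,y)
    s=np.where(th>1e-9,np.tan(np.minimum(th,1.5))/np.maximum(th,1e-9),1)
    P=np.stack([x*s*d,y*s*d,d],-1)@H[:3,:3].T+H[:3,3]
    return P@R.as_matrix().T+p
E
python3 - <<'E'
from h import *
f=np.load("c_wrist.npz");p=f["p"];R=Ro.from_quat(f["q"]);W=wcloud(f["d"],p,R);d=f["d"]
def rep(nm,m):
    q=W[m];rc=cv2.minAreaRect((q[:,:2]*1000).astype(np.float32));print(nm,len(q),q.mean(0).round(4),np.round(rc[0],1),np.round(rc[1],1),round(rc[2],1))
box=np.zeros((384,512),bool);box[0:260,200:300]=1;box&=d>0
z=W[...,2]
rep("fintop",box&(z>.152)&(z<.168));rep("bar",box&(abs(z-.124)<.006)&(W[...,1]>-.23));rep("block",box&(abs(z-.055)<.004))
E
```

```text
fintop 955 [ 0.5055 -0.254   0.1592] [ 505.  -255.9] [41.3 13.3] 87.6
bar 3330 [ 0.5086 -0.1574  0.1233] [ 508.6 -157.1] [146.1  16. ] 88.3
block 6166 [ 0.5093 -0.1669  0.0547] [ 502.7 -170.9] [209.3  66.9] 88.0
```

Run:
```python
from h import *
rows(np.array([.505,-.256,.137]),down(-2),N=3)
```

```text
n 3 dist 93.7 ang 0.7
[[-1.1, 2.0, 31.1], [-0.08, 0.02, -0.22]]
[[-1.1, 2.0, 31.1], [-0.08, 0.02, -0.22]]
[[-1.1, 1.9, 31.1], [-0.08, 0.02, -0.22]]
```

play_rows(
  plan=[
    [[-2,4,30],[-0.1,0,-0.3],85],
    [[-1,2,30],[-0.1,0,-0.3],85],
    [[0,0,25],[0,0,-0.1],70],
    [[0,0,0],[0,0,0],50],
  ],
)

```text
time: 1.9
position: [0.5039, -0.2583, 0.1442]
orientation: [0.001, 1.0, -0.019, 0.0]
ft_force: [-0.1, -0.2, 0.6]
width: 0.683
```

Run:
```python
from h import *
print(pose()[0]);rows(np.array([.505,-.256,.137]),down(-2),N=1)
```

```text
[ 0.50393998 -0.25831118  0.14419463]
n 1 dist 7.6 ang 0.2
[[1.0, -2.4, 7.2], [0.07, -0.02, -0.22]]
```

play_rows(
  plan=[
    [[1,-2.4,7],[0,0,0],30],
    [[0,0,0],[0,0,0],20],
    [[0,0,0],[0,0,0],5],
    [[0,0,0],[0,0,0],5],
    [[0,0,0],[0,0,0],5],
  ],
  squeeze=60,
)

```text
time: 2.4
position: [0.5053, -0.2574, 0.1402]
orientation: [0.001, 1.0, -0.021, 0.002]
ft_force: [2.6, -0.7, -8.1]
width: 0.152
```

play_rows(
  plan=[
    [[0,0,0],[0,0,0],5],
    [[0,0,0],[0,0,0],5],
    [[0,0,0],[0,0,0],5],
  ],
)

```text
time: 2.7
position: [0.5054, -0.2574, 0.1402]
orientation: [0.001, 1.0, -0.021, 0.002]
ft_force: [2.5, -0.6, -7.1]
width: 0.155
```

Gripped (opening ≈13 mm). Turning clockwise now.

play_rows(
  plan=[
    [[0,0,0],[0,0,7],5],
    [[0,0,0],[0,0,7],5],
    [[0,0,0],[0,0,7],5],
    [[0,0,0],[0,0,7],5],
  ],
)

```text
time: 3.1
position: [0.5053, -0.2574, 0.1402]
orientation: [0.001, 0.963, -0.269, 0.002]
ft_force: [3.5, -0.5, -6.6]
width: 0.149
```

play_rows(
  plan=[
    [[0,0,0],[0,0,7],5],
    [[0,0,0],[0,0,7],5],
    [[0,0,0],[0,0,7],5],
    [[0,0,0],[0,0,7],5],
  ],
)

```text
time: 3.5
position: [0.5053, -0.2573, 0.1402]
orientation: [0.001, 0.864, -0.503, 0.002]
ft_force: [2.1, -1.6, -8.5]
width: 0.155
```

Run:
```python
from h import *
s=r.sense();p,R=pose();x=R.as_matrix()[:,0];print(p,np.degrees(np.arctan2(x[1],x[0])),s["wrist_torque"],s["ft_force"])
```

```text
[ 0.50531287 -0.25732539  0.14020866] -60.440438427731216 [-0.06630578 -0.08417313  0.06924149] [ 2.10456013 -1.64243241 -8.52205924]
```

play_rows(
  plan=[
    [[0,0,0],[0,0,7],5],
    [[0,0,0],[0,0,7],5],
    [[0,0,0],[0,0,5],5],
    [[0,0,0],[0,0,0],5],
  ],
)

```text
time: 3.9
position: [0.5053, -0.2573, 0.1402]
orientation: [0.0, 0.764, -0.646, 0.002]
ft_force: [2.7, -1.9, -7.6]
width: 0.15
```

Run:
```python
from h import *
s=r.sense();p,R=pose();x=R.as_matrix()[:,0];print(p,np.degrees(np.arctan2(x[1],x[0])),s["wrist_torque"],s["ft_force"])
for n in ["scene","side"]:
    im,d=r.get_image(n);cv2.imwrite(f"pics/d_{n}.png",im[:,:,::-1]);np.savez(f"d_{n}.npz",im=im,d=d)
a=cv2.imread("pics/d_scene.png")[140:270,180:340];b=cv2.imread("pics/d_side.png")[150:312,180:340]
cv2.imwrite("pics/d.png",np.hstack([cv2.resize(a,(400,325),interpolation=2),cv2.resize(b,(400,325),interpolation=2)]))
```

```text
[ 0.50525556 -0.25730835  0.14017939] -80.43261956917816 [-0.0474498  -0.19951413 -0.02350319] [ 2.71353731 -1.94884885 -7.59137359]
```

View pics/d.png

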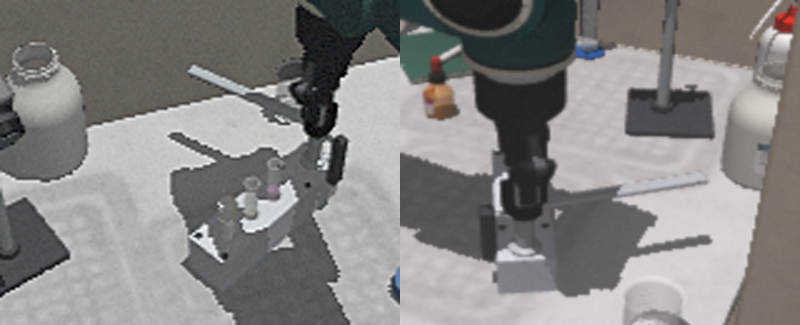

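The bar now stands out to world +x, so the clamp is open. I'll release the fin and lift.

play_rows(
  plan=[
    [[0,0,0],[0,0,0],25],
    [[0,0,0],[0,0,0],35],
    [[0,0,0],[0,0,0],40],
    [[0,0,-30],[0,0,0],40],
    [[0,0,-40],[0,0,0],40],
  ],
)

```text
time: 4.5
position: [0.5039, -0.2565, 0.2089]
orientation: [0.001, 0.767, -0.642, -0.001]
ft_force: [0.7, 0.3, -0.0]
width: 0.467
```

play_rows(
  plan=[
    [[0,0,-40],[0,0,0],40],
    [[0,0,-40],[0,0,0],40],
    [[30,0,-30],[0,0,0],40],
    [[0,0,0],[0,0,0],40],
  ],
)

```text
time: 4.9
position: [0.5097, -0.2864, 0.3308]
orientation: [0.0, 0.768, -0.64, 0.004]
ft_force: [0.4, -0.2, 0.5]
width: 0.467
```

Run:
```python
from h import *
ims=[]
for n in ["scene","side"]:
    im,d=r.get_image(n);np.savez(f"e_{n}.npz",im=im,d=d);cv2.imwrite(f"pics/e_{n}.png",im[:,:,::-1])
p,R=pose();im,d=r.get_image("wrist");cv2.imwrite("pics/e_wrist.png",im[:,:,::-1]);np.savez("e_wrist.npz",im=im,d=d,p=p,q=R.as_quat());print(p)
a=cv2.imread("pics/e_scene.png")[140:270,180:340];b=cv2.imread("pics/e_side.png")[150:312,180:340]
cv2.imwrite("pics/e.png",np.hstack([cv2.resize(a,(400,325),interpolation=2),cv2.resize(b,(400,325),interpolation=2)]))
```

```text
[ 0.5090965  -0.28443425  0.32695961]
```

View pics/e.png

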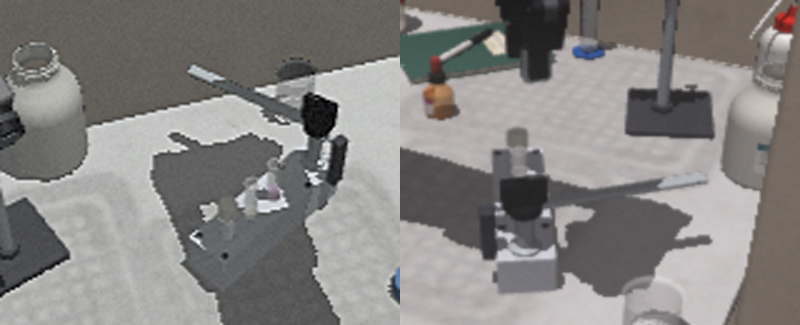

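View pics/e_wrist.png

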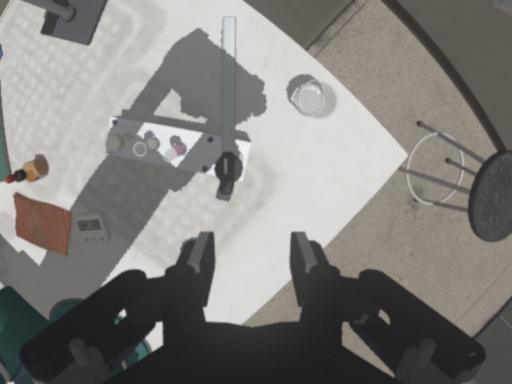

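Run:
```python
from h import *
cv2.imwrite("pics/e_wz.png",cv2.resize(cv2.imread("pics/e_wrist.png")[100:210,90:260],None,fx=4.5,fy=4.5,interpolation=2))
f=np.load("e_wrist.npz");p=f["p"];R=Ro.from_quat(f["q"]);W=wcloud(f["d"],p,R);d=f["d"];z=W[...,2]
m=(d>0)&(abs(z-.124)<.006)&(W[...,0]>.54)&(W[...,0]<.72)&(abs(W[...,1]+.25)<.08);q=W[m]
rc=cv2.minAreaRect((q[:,:2]*1000).astype(np.float32));print("bar",rc, q.mean(0))
for nm,f in (("wrist",W),("scene",None),("side",None)):
    if f is None:
        g=np.load(f"e_{nm}.npz");dd=g["d"];C=cloud(nm,dd)
    else: C=W;dd=d
    m=(dd>0)&(abs(C[...,0]-.507)<.03)&(C[...,1]>-.21)&(C[...,1]<-.07)&(C[...,2]>.08)&(C[...,2]<.125)
    q=C[m]
    for lo in (-.205,-.165,-.125):
        s=q[(q[:,1]>lo)&(q[:,1]<lo+.04)]
        if len(s)>3:
            rc=cv2.minAreaRect((s[:,:2]*1000).astype(np.float32));print(nm,lo,len(s),s.mean(0).round(4),s[:,2].max().round(3),np.round(rc[0],1),np.round(rc[1],1))
```

```text
bar ((637.8982543945312, -251.52796936035156), (92.39764404296875, 183.5828094482422), 65.69330596923828) [ 0.61539575 -0.24322986  0.12336123]
wrist -0.205 194 [ 0.5075 -0.1814  0.0986] 0.111 [ 508.1 -181.5] [16.9 17.4]
wrist -0.165 227 [ 0.5094 -0.1415  0.0994] 0.112 [ 509.5 -141.4] [16.8 18.6]
wrist -0.125 310 [ 0.512  -0.105   0.1051] 0.112 [ 510.4 -102.8] [21.2 22.5]
scene -0.205 55 [ 0.5068 -0.1783  0.0982] 0.111 [ 507.1 -178.9] [15.1 19.6]
scene -0.165 54 [ 0.5077 -0.1382  0.0988] 0.11 [ 508.2 -139.8] [14.3 19.4]
scene -0.125 80 [ 0.5074 -0.0958  0.1018] 0.112 [508.9 -97.9] [20.2 22.2]
side -0.205 33 [ 0.5077 -0.1803  0.1055] 0.11 [ 507.5 -182.2] [16.8 16.4]
side -0.165 64 [ 0.5088 -0.1444  0.1008] 0.11 [ 508.6 -142.7] [17.6 15.3]
side -0.125 74 [ 0.5098 -0.1077  0.1031] 0.112 [ 509.  -104.7] [20.8 25.3]
```

View pics/e_wz.png

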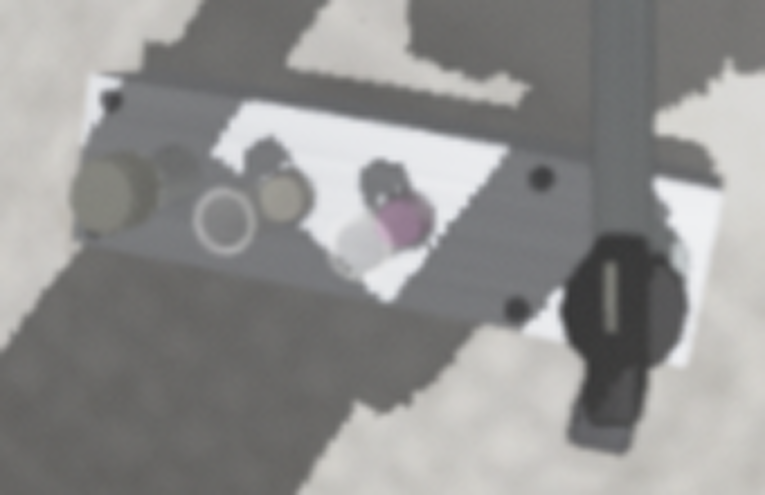

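The capped tube is the wide top (22 mm) at about (0.510, -0.1015), which matches pivot + 155 mm. The bar is open. Now the camera head pose.

Run:
```python
from h import *
a=np.radians(-11);ex=np.array([np.cos(a),np.sin(a),0]);ey=np.array([-np.sin(a),np.cos(a),0]);o=np.array([.705,.0688,0])
t=np.radians(25)
for nm in ("scene","side"):
    g=np.load(f"e_{nm}.npz") if nm=="scene" else None
    W=np.load(f"W_{nm}.npy");im=np.load(f"a_{nm}_im.npy").astype(int);d=np.load(f"a_{nm}.npy")
    c=r.get_calibration(nm);print(nm,"cam at",(-c["R"].T@c["t"]).round(3))
    m=(d>0)&(np.hypot(W[...,0]-.67,W[...,1]-.075)<.13)&(W[...,2]>.2)&(W[...,2]<.37)
    q=W[m]-o;X=q@ex;Y=q@ey;Z=q[:,2];ok=np.abs(Y)<.06;X,Y,Z=X[ok],Y[ok],Z[ok];col=im[m][ok]
    # lens frame about z=.271
    u=X*np.cos(t)+(Z-.271)*np.sin(t); w=-X*np.sin(t)+(Z-.271)*np.cos(t)
    dark=col.max(1)<80
    print("u hist along axis (10mm bins): u,n,dark,Y range,w range")
    for b in np.arange(-.12,.03,.008):
        k=(u>=b)&(u<b+.008)
        if k.sum()>5: print(round(b,3),k.sum(),dark[k].sum(),np.percentile(Y[k],[3,97]).round(3),np.percentile(w[k],[3,97]).round(3))
```

```text
scene cam at [0.076 0.431 0.948]
u hist along axis (10mm bins): u,n,dark,Y range,w range
-0.072 80 76 [-0.014  0.021] [0.017 0.049]
-0.064 55 55 [-0.014  0.022] [0.032 0.05 ]
-0.056 63 42 [-0.013  0.024] [0.031 0.052]
-0.048 51 50 [-0.014  0.022] [0.034 0.05 ]
-0.04 98 55 [-0.017  0.026] [-0.06   0.055]
-0.032 92 19 [-0.018  0.027] [-0.058  0.055]
-0.024 78 16 [-0.018  0.027] [-0.045  0.056]
-0.016 78 15 [-0.018  0.027] [0.02  0.055]
-0.008 75 16 [-0.018  0.026] [0.019 0.057]
0.0 72 16 [-0.019  0.038] [0.025 0.055]
0.008 58 42 [-0.012  0.042] [0.028 0.054]
0.016 70 34 [-0.009  0.041] [0.03  0.067]
0.024 52 20 [-0.009  0.017] [0.032 0.077]
side cam at [ 0.463 -0.905  0.711]
u hist along axis (10mm bins): u,n,dark,Y range,w range
-0.072 12 12 [-0.019  0.002] [0.018 0.047]
-0.064 41 41 [-0.022 -0.001] [0.015 0.049]
-0.056 41 41 [-0.023 -0.001] [0.015 0.052]
-0.048 40 40 [-0.021 -0.001] [0.016 0.05 ]
-0.04 44 39 [-0.026  0.004] [-0.038  0.053]
-0.032 80 54 [-0.025  0.012] [-0.062  0.054]
-0.024 95 63 [-0.025  0.012] [-0.062  0.054]
-0.016 90 62 [-0.026  0.006] [-0.042  0.054]
-0.008 92 65 [-0.026  0.011] [-0.03   0.054]
0.0 76 53 [-0.026  0.011] [-0.011  0.054]
0.008 62 54 [-0.024  0.011] [0.007 0.052]
0.016 56 47 [-0.016  0.001] [0.01  0.061]
0.024 64 35 [-0.016 -0.002] [0.018 0.074]
```

```bash
cat >> h.py <<'E'
AZ=np.radians(-11);T=np.radians(25)
EX=np.array([np.cos(AZ),np.sin(AZ),0]);EY=np.array([-np.sin(AZ),np.cos(AZ),0]);POST=np.array([.705,.0688,0])
CX=EX*np.cos(T)+np.array([0,0,np.sin(T)]);CZ=-EX*np.sin(T)+np.array([0,0,np.cos(T)])
E
python3 - <<'E'
from h import *
for nm in ("scene","side"):
    W=np.load(f"W_{nm}.npy");im=np.load(f"a_{nm}_im.npy").astype(int);d=np.load(f"a_{nm}.npy")
    m=(d>0)&(np.hypot(W[...,0]-.67,W[...,1]-.075)<.13)&(W[...,2]>.2)&(W[...,2]<.37)
    q=W[m]-POST-[0,0,.271];u=q@CX;y=q@EY;w=q@CZ;k=(np.abs(y)<.04)&(w>0)&(w<.06)
    print(nm,np.sort(u[k])[[0,3,8,15,30,60]].round(4), "front disc y,w:",)
    f=k&(u<np.sort(u[k])[8]+.006);print(y[f].min(),y[f].max(),w[f].min(),w[f].max())
L=POST+[0,0,.271]-.0705*CX+.031*CZ;V=L-.12*CX
print("lens",L,"view",V)
E
```

```text
scene [-0.0686 -0.0684 -0.0681 -0.0678 -0.0674 -0.0662] front disc y,w:
-0.016092498956119736 0.022415287271347104 0.01591549873454602 0.04985930229402118
side [-0.0679 -0.066  -0.0647 -0.0635 -0.0609 -0.0539] front disc y,w:
-0.022394324972715905 0.007072715363905087 0.012465848371546406 0.049676492635283946
lens [0.62941877 0.0834915  0.26930095] view [0.52266    0.10424331 0.21858676]
```

Run:
```python
from h import *
rows(np.array([.510,-.102,.24]),down(-2))
```

```text
n 10 dist 201.1 ang 77.6
[[-17.9, -3.4, 8.5], [0.01, -0.0, -7.76]]
[[-17.3, -5.8, 8.5], [0.01, -0.0, -7.76]]
[[-16.3, -8.1, 8.5], [0.01, -0.0, -7.76]]
[[-15.1, -10.2, 8.5], [0.01, -0.0, -7.76]]
[[-13.6, -12.1, 8.6], [0.01, -0.0, -7.76]]
[[-11.8, -13.9, 8.6], [0.01, -0.0, -7.76]]
[[-9.8, -15.3, 8.6], [0.01, -0.0, -7.76]]
[[-7.7, -16.5, 8.6], [0.01, -0.0, -7.76]]
[[-5.4, -17.4, 8.6], [0.01, -0.0, -7.76]]
[[-3.0, -18.0, 8.6], [0.01, -0.0, -7.76]]
```

play_rows(
  plan=[
    [[-18,-3,8],[0,0,-8],50],
    [[-17,-6,8],[0,0,-8],50],
    [[-16,-8,8],[0,0,-8],50],
    [[-15,-10,8],[0,0,-8],50],
    [[-14,-12,8],[0,0,-8],50],
  ],
)

```text
time: 5.55
position: [0.5051, -0.1888, 0.2768]
orientation: [-0.0, 0.945, -0.327, -0.004]
ft_force: [0.5, -0.0, 1.1]
width: 0.584
```

play_rows(
  plan=[
    [[-12,-14,9],[0,0,-8],50],
    [[-10,-15,9],[0,0,-8],50],
    [[-8,-16,9],[0,0,-8],50],
    [[-5,-17,9],[0,0,-8],50],
    [[-3,-18,9],[0,0,-7],50],
  ],
)

```text
time: 6.05
position: [0.4943, -0.0913, 0.2223]
orientation: [-0.003, 1.0, 0.024, -0.009]
ft_force: [0.5, -1.0, 0.5]
width: 0.585
```

Run:
```python
from h import *
print(pose()[0]);rows(np.array([.510,-.102,.20]),down(-2))
```

```text
[ 0.49430735 -0.09125678  0.22231319]
n 1 dist 29.3 ang 4.8
[[15.6, 11.6, 22.0], [-0.38, 1.04, 4.72]]
```

play_rows(
  plan=[
    [[15,11,10],[-0.4,1,4.5],55],
    [[0,0,0],[0,0,0],55],
  ],
)

```text
time: 6.25
position: [0.5078, -0.0981, 0.2076]
orientation: [-0.001, 1.0, -0.012, -0.002]
ft_force: [-0.4, 0.2, 0.6]
width: 0.644
```

Run:
```python
from h import *
print(pose()[0]);p,R=pose();im,d=r.get_image("wrist");W=wcloud(d,p,R);cv2.imwrite("pics/g.png",im[:,:,::-1])
m=(d>0)&(abs(W[...,2]-.11)<.004)&(np.hypot(W[...,0]-.51,W[...,1]+.102)<.025);q=W[m]
rc=cv2.minAreaRect((q[:,:2]*1000).astype(np.float32));print(len(q),rc)
rows(np.array([.510,-.102,.088]),down(-2),N=4)
```

```text
[ 0.50784783 -0.09806746  0.20763008]
534 ((509.9473571777344, -101.2640609741211), (21.542896270751953, 21.33254051208496), 53.17235565185547)
n 4 dist 120.6 ang 0.8
[[0.8, 1.1, 30.1], [-0.02, 0.08, 0.2]]
[[0.8, 1.1, 30.1], [-0.02, 0.08, 0.2]]
[[0.8, 1.1, 30.1], [-0.02, 0.08, 0.2]]
[[0.7, 1.0, 30.1], [-0.02, 0.08, 0.2]]
```

View pics/g.png

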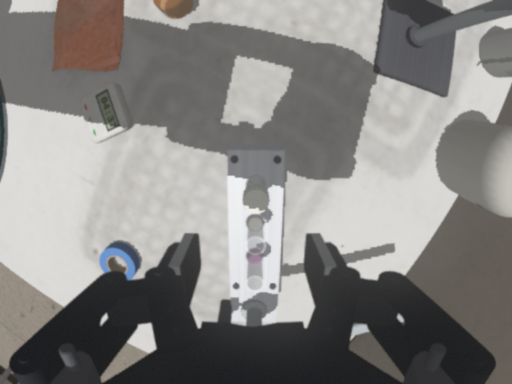

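The cap shows at (256,195) and measures 21.5 mm across, centred at (0.510, -0.1013).

play_rows(
  plan=[
    [[1.5,2,30],[0,0.1,0.4],55],
    [[0.7,1,30],[0,0.1,0.2],55],
    [[0.3,0.3,25],[0,0,0],55],
    [[0,0,0],[0,0,0],55],
  ],
)

```text
time: 6.7
position: [0.5074, -0.0999, 0.1215]
orientation: [-0.001, 1.0, -0.013, -0.002]
ft_force: [0.3, 0.5, 0.4]
width: 0.645
```

Run:
```python
from h import *
print(pose()[0]);rows(np.array([.510,-.1015,.088]),down(-2),N=2)
```

```text
[ 0.50735168 -0.09987291  0.12145731]
n 2 dist 33.6 ang 0.6
[[1.4, 0.8, 16.7], [-0.08, 0.1, 0.25]]
[[1.4, 0.8, 16.7], [-0.08, 0.1, 0.25]]
```

play_rows(
  plan=[
    [[3,1.5,17],[0,0.2,0.3],55],
    [[1,0.5,16],[0,0,0],55],
    [[0,0,0],[0,0,0],55],
  ],
)

```text
time: 7.0
position: [0.5112, -0.1017, 0.0903]
orientation: [-0.001, 1.0, -0.015, 0.0]
ft_force: [-0.2, 0.4, 0.2]
width: 0.642
```

Run:
```python
from h import *
print(pose()[0]);rows(np.array([.510,-.1015,.088]),down(-2),N=1)
```

```text
[ 0.51121693 -0.10174623  0.09034397]
n 1 dist 2.7 ang 0.4
[[-1.2, -0.2, 2.3], [-0.15, -0.05, 0.33]]
```

play_rows(
  plan=[
    [[-1.2,0,2],[0,0,0],35],
    [[0,0,0],[0,0,0],25],
    [[0,0,0],[0,0,0],10],
    [[0,0,0],[0,0,0],10],
    [[0,0,0],[0,0,0],10],
  ],
  squeeze=40,
)

```text
time: 7.5
position: [0.5109, -0.1019, 0.0921]
orientation: [-0.001, 1.0, -0.014, 0.002]
ft_force: [1.0, 0.3, -0.6]
width: 0.243
```

play_rows(
  plan=[
    [[0,0,0],[0,0,0],10],
    [[0,0,0],[0,0,0],10],
    [[0,0,0],[0,0,0],10],
    [[0,0,-10],[0,0,0],10],
    [[0,0,-15],[0,0,0],10],
  ],
)

```text
time: 8.0
position: [0.5101, -0.1017, 0.117]
orientation: [-0.001, 1.0, -0.014, 0.001]
ft_force: [0.3, 0.0, -0.0]
width: 0.246
```

play_rows(
  plan=[
    [[0,0,-20],[0,0,0],10],
    [[0,0,-20],[0,0,0],10],
    [[0,0,-20],[0,0,0],10],
    [[0,0,-25],[0,0,0],10],
    [[0,0,-25],[0,0,0],10],
  ],
)

```text
time: 8.5
position: [0.5092, -0.1018, 0.2366]
orientation: [-0.001, 1.0, -0.014, 0.002]
ft_force: [1.2, 0.1, -0.2]
width: 0.245
```

play_rows(
  plan=[
    [[0,0,-25],[0,0,0],10],
    [[0,0,-25],[0,0,0],10],
    [[0,0,0],[0,0,0],10],
  ],
)

```text
time: 8.8
position: [0.509, -0.1019, 0.297]
orientation: [-0.0, 1.0, -0.014, 0.006]
ft_force: [-0.2, -0.0, 0.4]
width: 0.243
```

Run:
```python
from h import *
print(pose()[0],r.sense()["width"]*85.4)
im,d=r.get_image("side");a=im[:,:,::-1][150:312,180:340];im2,d2=r.get_image("scene");b=im2[:,:,::-1][110:270,180:340]
cv2.imwrite("pics/i.png",np.hstack([cv2.resize(b,(400,400),interpolation=2),cv2.resize(a,(400,400),interpolation=2)]))
V=POST+[0,0,.271]-.068*CX+.031*CZ-.12*CX;Rt=Ro.from_matrix(np.stack([CX,-EY,-CZ],1))
g=V+.039*CZ  # grasp point
tcp=g-.011*CZ
print(V,tcp);rows(tcp,Rt)
```

```text
[ 0.5089782  -0.10194465  0.29699282] 20.760535173216795
[0.52488414 0.10381098 0.21964331] [0.51326824 0.10606888 0.24501993]
n 5 dist 213.5 ang 26.3
[[-0.3, -41.6, 9.7], [-0.43, 4.9, 1.84]]
[[-2.5, -41.6, 9.3], [-0.43, 4.9, 1.84]]
[[-4.6, -41.6, 8.7], [-0.43, 4.9, 1.84]]
[[-6.6, -41.4, 7.9], [-0.43, 4.9, 1.84]]
[[-8.6, -41.3, 6.9], [-0.43, 4.9, 1.84]]
```

View pics/i.png

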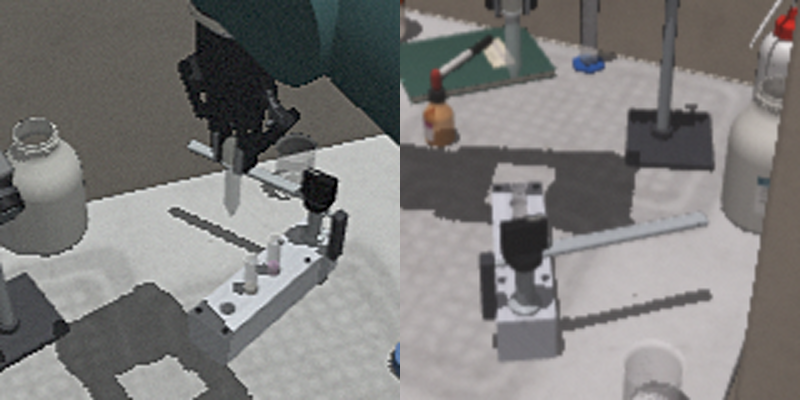

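The tube is out of the block and hanging in the fingers, with both open tubes still in place. The grip sits 4 mm higher than I planned, so the tube middle is 32 mm ahead of the TCP.

Run:
```python
from h import *
V=POST+[0,0,.271]-.068*CX+.031*CZ-.12*CX;Rt=Ro.from_matrix(np.stack([CX,-EY,-CZ],1))
rows(V+.032*CZ,Rt,N=9)
```

```text
n 9 dist 213.0 ang 26.3
[[-0.3, -23.1, 5.0], [-0.24, 2.72, 1.02]]
[[-1.0, -23.1, 4.9], [-0.24, 2.72, 1.02]]
[[-1.6, -23.1, 4.7], [-0.24, 2.72, 1.02]]
[[-2.3, -23.1, 4.5], [-0.24, 2.72, 1.02]]
[[-2.9, -23.1, 4.3], [-0.24, 2.72, 1.02]]
[[-3.5, -23.1, 4.1], [-0.24, 2.72, 1.02]]
[[-4.1, -23.0, 3.8], [-0.24, 2.72, 1.02]]
[[-4.7, -22.9, 3.5], [-0.24, 2.72, 1.02]]
[[-5.2, -22.9, 3.1], [-0.24, 2.72, 1.02]]
```

play_rows(
  plan=[
    [[0,-23,4],[-0.2,2.7,1],10],
    [[-1,-23,4],[-0.2,2.7,1],10],
    [[-2,-23,4],[-0.2,2.7,1],10],
    [[-2,-23,4],[-0.2,2.7,1],10],
    [[-3,-23,4],[-0.2,2.7,1],10],
  ],
)

```text
time: 9.4
position: [0.5093, 0.0146, 0.2674]
orientation: [0.01, 0.991, -0.061, 0.122]
ft_force: [0.6, 0.2, -0.1]
width: 0.24
```

Run:
```python
from h import *
V=POST+[0,0,.271]-.068*CX+.031*CZ-.12*CX;Rt=Ro.from_matrix(np.stack([CX,-EY,-CZ],1))
print(pose()[0]);rows(V+.032*CZ,Rt,N=5)
```

```text
[0.50933813 0.01459181 0.26744439]
n 5 dist 93.7 ang 11.6
[[-2.7, -18.3, 3.1], [-0.22, 2.19, 0.75]]
[[-3.0, -18.3, 3.0], [-0.22, 2.19, 0.75]]
[[-3.4, -18.2, 2.8], [-0.22, 2.19, 0.75]]
[[-3.7, -18.2, 2.6], [-0.22, 2.19, 0.75]]
[[-4.0, -18.2, 2.3], [-0.22, 2.19, 0.75]]
```

play_rows(
  plan=[
    [[-3,-18,3],[-0.2,2.2,0.8],10],
    [[-3,-18,3],[-0.2,2.2,0.8],10],
    [[-3,-18,3],[-0.2,2.2,0.8],10],
    [[-4,-18,3],[-0.2,2.2,0.8],10],
    [[-4,-18,2],[-0.2,2.2,0.8],10],
  ],
)

```text
time: 9.9
position: [0.5089, 0.1092, 0.243]
orientation: [0.02, 0.971, -0.097, 0.217]
ft_force: [0.9, -0.3, -0.6]
width: 0.238
```

play_rows(
  plan=[
    [[0,0,0],[0,0,0],10],
    [[0,0,0],[0,0,0],10],
  ],
)

```text
time: 10.1
position: [0.5074, 0.1112, 0.2404]
orientation: [0.02, 0.972, -0.095, 0.216]
ft_force: [-0.4, -0.1, -0.3]
width: 0.24
```

Run:
```python
from h import *
V=POST+[0,0,.271]-.068*CX+.031*CZ-.12*CX;Rt=Ro.from_matrix(np.stack([CX,-EY,-CZ],1))
print(pose()[0]);rows(V+.032*CZ,Rt,N=1)
for n in ("side","scene"):
    im,d=r.get_image(n);np.savez(f"j_{n}.npz",im=im,d=d);print(n,proj(n,[V,V-.05*CZ,V+.05*CZ,V+.12*CX]).round(0).tolist())
    cv2.imwrite(f"pics/j_{n}.png",im[:,:,::-1])
```

```text
[0.50743847 0.11115747 0.24044791]
n 1 dist 10.4 ang 0.2
[[8.0, 3.9, -5.3], [-0.03, -0.05, -0.21]]
side [[225.0, 142.0], [233.0, 156.0], [218.0, 128.0], [263.0, 128.0]]
scene [[210.0, 237.0], [207.0, 243.0], [213.0, 231.0], [184.0, 195.0]]
```

View pics/j_side.png

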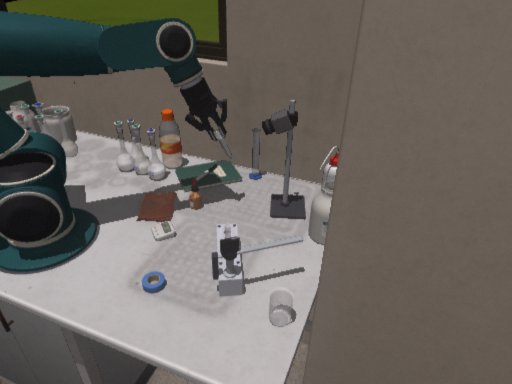

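View pics/j_scene.png

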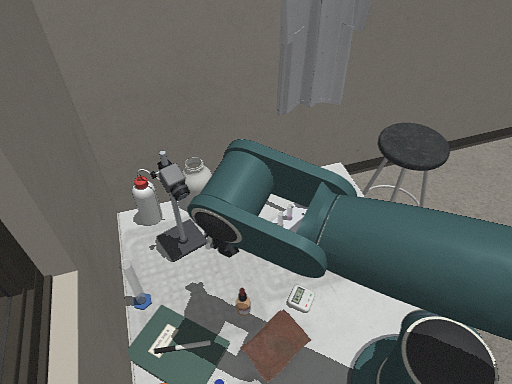

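The side view shows the leaning tube with its foot at about (231,158) and the lens at (268,127). Correcting the last 10 mm.

play_rows(
  plan=[
    [[8,4,-5],[0,0,-0.2],10],
    [[0,0,0],[0,0,0],10],
    [[0,0,0],[0,0,0],10],
    [[0,0,0],[0,0,0],10],
  ],
)

```text
time: 10.6
position: [0.5131, 0.1031, 0.2501]
orientation: [0.021, 0.972, -0.096, 0.216]
ft_force: [0.6, 0.3, -0.5]
width: 0.249
```

Run:
```python
from h import *
V=POST+[0,0,.271]-.068*CX+.031*CZ-.12*CX;Rt=Ro.from_matrix(np.stack([CX,-EY,-CZ],1))
print(pose()[0]);rows(V+.032*CZ,Rt,N=1)
im,d=r.get_image("side");W=cloud("side",d)
q=(W-V);q=np.stack([q@CX,q@EY,q@CZ],-1);n=np.linalg.norm(q,axis=-1)
m=(d>0)&(abs(q[...,2])<.056)&(np.hypot(q[...,0],q[...,1])<.02)
for a in np.arange(-.056,.03,.008):
    k=m&(q[...,2]>=a)&(q[...,2]<a+.008)
    if k.any(): print(round(a,3),k.sum(),q[k].min(0).round(4)[:2],q[k].max(0).round(4)[:2])
cv2.imwrite("pics/k.png",cv2.resize(im[:,:,::-1][90:220,180:310],(600,600),interpolation=2))
c=(proj("side",[V,V-.05*CZ,V+.05*CZ])-[180,90])*600/130;print(c.round())
```

```text
[0.51310297 0.10305697 0.25013522]
n 1 dist 3.9 ang 0.2
[[-2.5, -3.0, 0.5], [0.07, -0.06, -0.21]]
-0.048 5 [ 0.0007 -0.0089] [ 0.0058 -0.0053]
-0.04 10 [-0.0004 -0.0115] [ 0.0098 -0.0044]
-0.032 12 [-0.0039 -0.0139] [ 0.0093 -0.0025]
-0.024 14 [-0.0039 -0.0128] [ 0.0093 -0.002 ]
-0.016 14 [-0.0059 -0.0153] [0.009  0.0002]
-0.008 17 [-0.0052 -0.0147] [0.0091 0.0008]
0.0 11 [-0.0053 -0.0117] [ 0.0082 -0.006 ]
0.008 16 [-0.0057 -0.0119] [ 0.0106 -0.0049]
0.016 12 [-0.0046 -0.0113] [ 0.0097 -0.0056]
0.024 26 [-0.0171 -0.0141] [ 0.0144 -0.0076]
[[209. 241.]
 [244. 306.]
 [174. 174.]]
```

View pics/k.png

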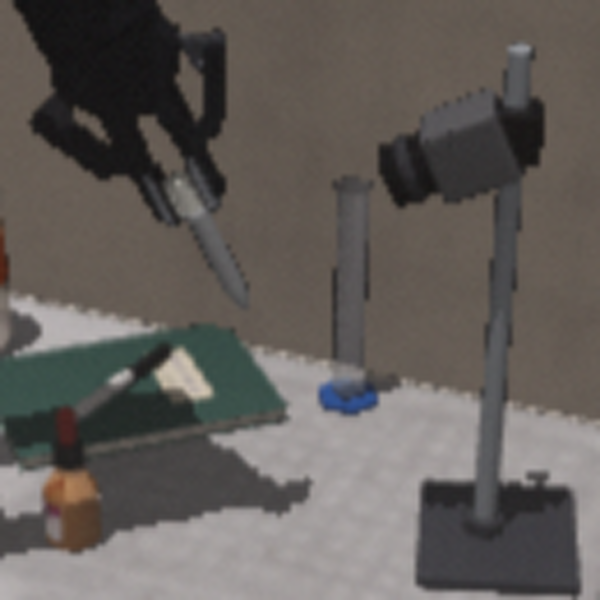

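The tube's foot at (243,305) matches the predicted (244,306), and the tube is within about 5 mm of the view point. Final checks next: clamp, bystanders and stillness.

Run:
```python
from h import *
p0=pose()[0];im,d=r.get_image("side");W=cloud("side",d);p1=pose()[0];print("move",np.linalg.norm(p1-p0)*1e3,"mm/.05s",abs(r.sense()["qvel"]).max(),r.sense()["width"])
z=W[...,2]
m=(d>0)&(z>.118)&(z<.128)&(W[...,0]>.57)&(W[...,0]<.70)&(abs(W[...,1]+.245)<.04);q=W[m]
a=np.arctan2(q[:,1]+.256,q[:,0]-.505);print("bar n",len(q),"clamp rad",np.radians(88)-np.median(a))
W0=np.load("W_side.npy")
for nm,(u0,v0,u1,v1) in {"beaker":(260,285,300,330),"dropper":(185,175,206,212)}.items():
    print(nm,[np.median(w[v0:v1,u0:u1][(w[v0:v1,u0:u1,2]>.02)&(w[v0:v1,u0:u1,2]<.11)],0).round(4) for w in (W0,W)])
m=(d>0)&(abs(W[...,0]-.507)<.03)&(W[...,1]>-.21)&(W[...,1]<-.07)&(z>.085)&(z<.125)
for lo in (-.205,-.165,-.125):
    s=W[m&(W[...,1]>lo)&(W[...,1]<lo+.04)];print(lo,len(s),s.mean(0).round(4) if len(s) else "")
```

```text
move 0.2099090142307523 mm/.05s 0.004944779331558111 0.24175542090081764
bar n 255 clamp rad 1.403143163805259
beaker [array([ 0.6091, -0.3548,  0.0478]), array([ 0.6089, -0.3554,  0.0481])]
dropper [array([0.4263, 0.095 , 0.0478]), array([0.4262, 0.0948, 0.0476])]
-0.205 33 [ 0.5077 -0.1803  0.1055]
-0.165 63 [ 0.5089 -0.1445  0.1011]
-0.125 0
```

```bash
python3 -c "
from station import r
print(r.finish_job())"
```

```text
the job is handed in; nothing more can be done
None
```

The clamp is open, and the capped tube is held at the inspection camera's view point, leaning to match the camera. I handed the job in at about 10.7 s on the robot's clock, and the hand-in gave no verdict.

What I did: gripped the fin and turned it about 78° clockwise until the bar stood open. I then took the capped tube by its cap from the far socket (y = +70) and lifted it out.

What the last checks showed:
- **Clamp:** it measures about 1.40 rad, against the 1.2 rad needed.
- **Tube position:** its middle is within about 5 mm of the view point I computed, and the foot sits within a pixel of its predicted place in the side view.
- **Tube lean:** the tool's angle is within 0.5° of the target. This rests on reading the stand's heading as -11°, which should be good to about 2°.
- **Stillness:** the arm was almost at rest, about 0.2 mm of measured movement in 0.05 s (roughly 0.004 m/s).
- **Bystanders:** the beaker, dropper bottle and both open tubes had not moved by more than 1 mm.

No check failed. The one small disagreement is between the scene and side cameras, which differed by up to about 6 mm along y, so I used the mean for the stand. For the knob and tube I went by the wrist camera, which agreed with the block's dimensions.

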